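# Make up the tumbling charge and hold the tub lid at balance

### The arm

A 7-joint arm with a two-finger parallel gripper is mounted at the origin on the work surface. World frame = base frame: x ahead of the robot, y to its left, z up, the work surface at z = 0. Lengths are in m, angles in rad, forces in N, time in s.
With the tool pointing down it reaches from about 0.425 to 0.925 m from the base axis. Payload 6.8 kg.
Tool frame: the origin (TCP) lies between the finger pads; the fingertips stand 22 mm ahead of it and the grasp point (between the pads) lies 3 mm ahead of it; z points along the fingers, y is the direction in which the jaws open and shut (so a half turn about z gives the same grasp; the last joint's range is limited). The gripper opens to 85 mm and grips with 20 to 120 N. Pads are 22 mm wide; open, the fingers measure 114 mm over their backs; the gripper's body (76 mm by 85 mm) begins 54 mm behind the grasp point. The pads swing forward as they close: fully open they stand 13 mm farther back than shut.
Start: joints at [1.157, 0.477, 0.022, 1.555, -0.011, 1.109, -0.083], TCP at [0.203, -0.644, 0.253] pointing down, gripper open.
Joint ranges: [-2.96, 2.96], [-0.34, 2.1], [-1.41, 1.46], [0.24, 2.44], [-1.37, 4.51], [0.17, 1.92], [-2.96, 2.96]. Speed limits (rad/s): [2.39, 2.39, 3.14, 3.14, 3.14, 3.14, 3.14].

### API

Orientations are given as a unit quaternion [w, x, y, z].
In Python, from station import bot gives the robot as it stands. The module is installed in compiled form; this text tells all that it offers.
- The arm moves only by the tool drive_tool, never from a script. Its argument "series" is one flat list of numbers, 7 for each row, row after row: the opening, from -1 (shut) to 1 (fully open), then the shift along the tool's x, y, z in mm, then the turn, a rotation vector about the tool's x, y, z in rad. In form: [jaw, x, y, z, wx, wy, wz, jaw, x, y, z, wx, wy, wz, ...]. A call has 1 to 12 rows; each row shifts and turns the commanded pose from where the row before left it, along the tool's axes as they then stand; what a row does not reach is not made up. A row lasts 1/8 s, in which the tool goes at most 62.5 mm and 10.7 degrees, less where a joint would pass 70% of its speed; a pose out of reach is approached as far as the arm can. A call with a gripper value outside its range is refused whole. The fingers move at their own pace and stop on an object; "force" is the grip in N (left out, the last holds). Time passes only in rows, so rows that do not move let the fingers close. It gives the time, the measured TCP pose, the force and the opening at its end, in the units of the state.
- bot.get_obs(): the state, without advancing time (a new reading comes with each control period).
- bot.read_camera(name): name is "scene" or "top" or "wrist"; returns a dict with "pixels" (400x640x3 uint8, blue, green, red), "camera_matrix" (3x3 intrinsics, pixels), "distortion" ([k1, k2, p1, p2, k3] as OpenCV has them; the pictures are not rectified), "rvec" (rotation vector, rad) and "tvec" (3), from world to camera coordinates, as OpenCV has them. Camera axes: x right, y down, z forward; pixel columns grow to the right and rows downward; lengths in m; the calibration is good to about 2 mm. A picture is of the moment at which its call begins. There is no depth.
- bot.hand_in(): hands the job in, once; it reports no verdict.
The state is a dict: "t": time; "q": joint angles; "joint_vel": joint speeds; "joint_torque": joint torques, N m; "eef_pos": TCP position; "tool_rot": TCP orientation; "contact_force": force on the tool from outside, world axes, zero at the start; "torque": the same for the moment, N m; "gripper_width": opening from 0.0 (shut) to 1.0 (fully open).
Only numpy, scipy, OpenCV 4.12 (cv2) and the standard library are available. Lean on these libraries where they do the work, as an engineer would, in place of code of your own. Each camera call takes 0.05 s, during which the arm holds its last target. There are 200 camera calls.

### The job

Top up the charge on the spring scale: the cast hub is already on the pan and stays there, so add steel slugs from the mat until the pan's pointer comes to rest in the gap between the two tabs on the scale's post. Then grip the bar of the deburring tub's lid, swing the lid up to its balance point, where it would fall neither shut nor backwards, and finish holding it still there with the bar firmly gripped, so that I can tip the charge in. Never let the lid go over backwards, and leave the oil bottle, the wrench and the bearing where they are.

Things in the scene. Friction and masses are not known exactly. Their poses are not given: they have to be found in the camera images.
- tub: Green bench-top deburring tub, fixed: open box 140 mm (x) by 220 mm (y), 130 mm high, with a motor housing behind it (+x). Origin on the bench under the tub, 50 mm in -x from the hinge line; its x axis points from the lid's bar towards the hinge (away from the robot), y along the hinge, z up.
- lid (a joint): Opening angle of the lid in rad: 0 shut (plate level, bar towards the robot), grows as the bar rises and goes over towards +x of the tub, back stop at 2.0. The lid weighs 0.72 to 0.98 kg, swings freely and has no stay. A heavy block on its outer face shifts its weight: it balances at 1.37 rad, that is about 0.20 rad (11.5 degrees) before the plate stands upright, the bar still 36 mm on the robot's side of the hinge line; below that it falls shut, above it falls back.
- lid_hinge (a point): Middle of the lid's hinge line, 135 mm above the bench, at the far edge of the tub's opening; the line runs along the tub's y.
- lid_bar (a point): Middle of the lid's bare steel grip bar: round, 14 mm diameter, 120 mm long along the tub's y, parallel to the hinge and 180 mm from it, in the plane of the plate. Two stand-offs at its ends (60 mm either side of the middle) carry it 40 mm clear of the edge of the plate (140 mm by 200 mm, 4 mm thick). It is round, so it can turn between the fingers as the lid swings. The block on the plate (30 by 150 mm, 45 mm high) lies 65 to 95 mm from the hinge.
- scale: Grey spring scale, fixed: base 190 mm (x) by 160 mm (y), 30 mm high, origin on the bench under its middle, x towards the pointer side (away from the robot), z up. A post 100 mm high at x = +125, y = +35 mm carries two small level tabs one above the other; the pointer is to rest in the gap between them.
- pan (a joint): How far the pan has sunk, in m: 0 with nothing on it, stop at 0.052. Linear spring 245 N/m: 8 mm per slug; the hub alone sinks it 12 to 25 mm. The pointer is midway between the tabs at 0.032 and clear of both from 0.0265 to 0.0375 (accepted: 0.026 to 0.038); one or two slugs bring it there. It bobs for about half a second after a load is put on.
- pan_floor (a point): Middle of the pan's floor (upper face): steel tray 200 mm (x of the scale) by 170 mm (y), lip 4 mm above the floor, walls 4 mm thick; the floor is 89 mm above the bench at joint 0. The hub stands on its far half; the near half (x about -45 mm, y from -45 to +45 mm in the scale's axes) is free for slugs, also side by side 70 mm apart.
- pointer (a point): Tip of the pan's dark pointer, 3 mm thick, sticking out of the pan's far edge; 87 mm above the bench at joint 0, 55 mm when midway between the tabs. The gap between the tabs is 15 mm high.
- hub: Cast aluminium hub already on the far half of the pan (about 45 to 55 mm beyond the pan's middle): flange 68 mm diameter, boss 36 mm diameter, 42 mm high overall; mass varies from 0.30 to 0.62 kg. Origin at the centre of its underside.
- slug1: Bare turned steel slug standing on end: plain cylinder 32 mm diameter, 32 mm high, 0.20 kg, all four alike; origin at the centre of its underside, z up. Starts on a black rubber mat 4 mm thick, four slugs in a rectangle with centres at least 48 mm apart one way and 72 mm the other; each one on the pan lowers it by 8 mm.
- slug2: Bare turned steel slug standing on end: plain cylinder 32 mm diameter, 32 mm high, 0.20 kg, all four alike; origin at the centre of its underside, z up. Starts on a black rubber mat 4 mm thick, four slugs in a rectangle with centres at least 48 mm apart one way and 72 mm the other; each one on the pan lowers it by 8 mm.
- slug3: Bare turned steel slug standing on end: plain cylinder 32 mm diameter, 32 mm high, 0.20 kg, all four alike; origin at the centre of its underside, z up. Starts on a black rubber mat 4 mm thick, four slugs in a rectangle with centres at least 48 mm apart one way and 72 mm the other; each one on the pan lowers it by 8 mm.
- slug4: Bare turned steel slug standing on end: plain cylinder 32 mm diameter, 32 mm high, 0.20 kg, all four alike; origin at the centre of its underside, z up. Starts on a black rubber mat 4 mm thick, four slugs in a rectangle with centres at least 48 mm apart one way and 72 mm the other; each one on the pan lowers it by 8 mm.
- oil: Bystander: grey plastic oil bottle, 60 mm diameter, 170 mm high, standing beyond the scale and mat.
- wrench: Bystander: steel wrench lying on the bench beyond the scale and mat, to the left.
- bearing: Bystander: steel bearing ring, 62 mm diameter, 18 mm high, lying beyond the scale and mat.
Things that resemble listed ones, but are neither listed nor needed, are in the scene too. Leave any orange or red look-alike of the slug4 alone.

How it is judged:
On the way:
1. the charge is made up: the pointer rests between the tabs, the hand is off the pan and the lid is still shut (value of joint pan between 0.026 and 0.038 m and velocity of joint pan between -0.01 and 0.01 m/s and value of joint lid below 0.1 rad and contact force between the fingers and pan below 0.2 N and contact force between the fingers and slug1 below 0.2 N and contact force between the fingers and slug2 below 0.2 N and contact force between the fingers and slug3 below 0.2 N and contact force between the fingers and slug4 below 0.2 N and contact force between the fingers and hub below 0.2 N), for 0.4 s.
At the end, for the whole second after the job is handed in: The pan rests sunk by 26 to 38 mm (pointer between the tabs) with the hub standing on it; the lid is still (under 0.05 rad/s) within 0.07 rad of its balance at 1.37 rad and the fingers grip it (contact force over 3 N) (value of joint pan between 0.026 and 0.038 m and horizontal distance between hub and pan_floor below 0.1 m and z of hub in the frame of pan_floor above -0.01 m and angle between hub's own z axis and vertical below 0.2 rad and value of joint lid between 1.3 and 1.44 rad and velocity of joint lid between -0.05 and 0.05 rad/s and contact force between the fingers and lid above 3 N); the arm keeps its last pose, push and grip.
It fails at once if the lid goes over backwards (value of joint lid above 1.7 rad).
It fails at once if the oil is disturbed (moved over 30 mm) (distance of oil from where it was at the start of the episode above 0.03 m).
It fails at once if the wrench is disturbed (moved over 30 mm) (distance of wrench from where it was at the start of the episode above 0.03 m).
It fails at once if the bearing is disturbed (moved over 30 mm) (distance of bearing from where it was at the start of the episode above 0.03 m).
It fails at once if the hub is taken off the pan (not (horizontal distance between hub and pan_floor below 0.1 m and z of hub in the frame of pan_floor above -0.01 m and angle between hub's own z axis and vertical below 0.2 rad)).
It also fails if it takes over 67 s, if anything falls off the work surface, if the arm or the gripper's body presses on something with over 40 N, if the wrist force passes 120 N, or if a joint passes its speed limit or range.

## Working session

There is one attempt and no reset: what is moved stays moved. The work goes in short steps, Python scripts to look and compute and a tool call to move; the robot and the scene stay as the last step left them, time stands still between calls to the robot, and variables do not carry over. Pictures are saved under pics/ and viewed, about 8 in all and at most 12, crops included, and the job is handed in when it is done.

Besides the shell and the picture viewer there is one more tool, called after "Call:" by a JSON object that holds its "name" and its "arguments". drive_tool: Moves the arm, as the interface text tells. Its arguments: {"type":"object","properties":{"series":{"type":"array"},"force":{"type":"number"}},"required":["series"]}

```bash
mkdir -p pics; cat > h.py <<'E'
import numpy as np, cv2
from scipy.spatial.transform import Rotation as R
from station import bot
def cam(n):
    c=bot.read_camera(n); c['K']=np.array(c['camera_matrix'],float); c['d']=np.array(c['distortion'],float)
    c['R']=cv2.Rodrigues(np.array(c['rvec'],float))[0]; c['t']=np.array(c['tvec'],float).reshape(3); return c
def ray(c,uv):
    p=cv2.undistortPoints(np.array([[uv]],float),c['K'],c['d'])[0,0]
    return -c['R'].T@c['t'], c['R'].T@np.array([p[0],p[1],1.])
def plane(c,uv,z):
    o,d=ray(c,uv); return o+d*(z-o[2])/d[2]
def proj(c,P):
    return cv2.projectPoints(np.array(P,float).reshape(-1,1,3),np.array(c['rvec'],float),np.array(c['tvec'],float),c['K'],c['d'])[0].reshape(-1,2)
def tri(a,ua,b,ub):
    o1,d1=ray(a,ua);o2,d2=ray(b,ub)
    s=np.linalg.lstsq(np.c_[d1,-d2],o2-o1,rcond=None)[0]
    p,q=o1+s[0]*d1,o2+s[1]*d2; return (p+q)/2,np.linalg.norm(p-q)
E
python3 - <<'E'
from h import *
o=bot.get_obs(); print({k:np.round(v,3) for k,v in o.items()})
for n in ['scene','top','wrist']:
    c=cam(n); cv2.imwrite(f'pics/{n}0.png',c['pixels']); print(n,np.round(-c['R'].T@c['t'],3),np.round(c['R'][2],2))
E
```

```text
{'t': np.float64(0.0), 'q': array([ 1.157,  0.478,  0.022,  1.556, -0.011,  1.109, -0.083]), 'joint_vel': array([ 0.   , -0.001,  0.   , -0.002,  0.002,  0.001, -0.   ]), 'joint_torque': array([ 1.0000e-03, -5.9645e+01,  1.6080e+00, -2.8120e+01,  1.2000e-02,
        9.0000e-03,  0.0000e+00]), 'eef_pos': array([ 0.203, -0.643,  0.252]), 'tool_rot': array([-0.001,  0.988,  0.152, -0.   ]), 'contact_force': array([0.114, 0.278, 0.43 ]), 'torque': array([ 0.022, -0.037,  0.035]), 'gripper_width': np.float64(1.0)}
scene [ 1.334 -0.244  1.084] [-0.57  0.21 -0.79]
top [0.502 0.025 1.227] [ 0.11 -0.02 -0.99]
wrist [ 0.275 -0.619  0.373] [-0.28 -0.09 -0.96]
```

View pics/scene0.png

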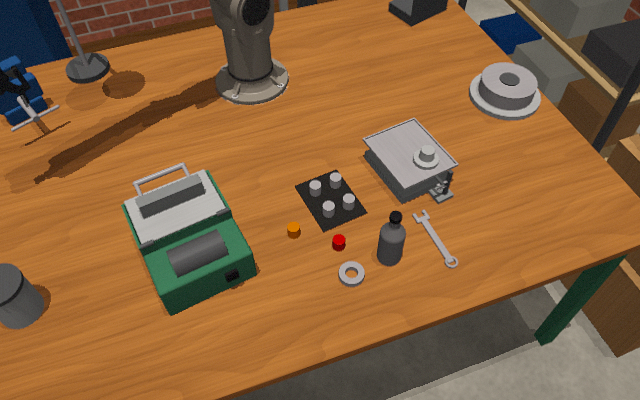

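View pics/top0.png

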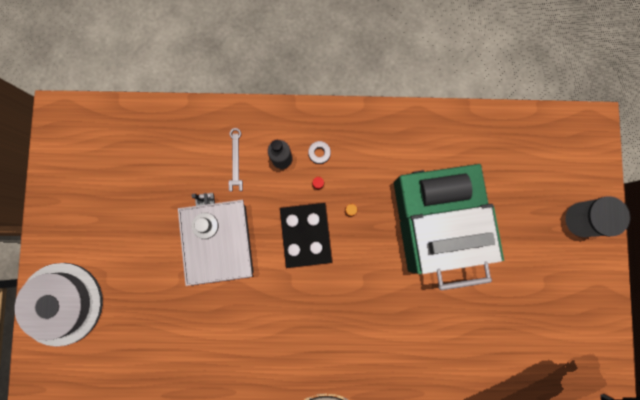

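Scene/top show: slugs in top view at about (292,221), (313,219), (294,250), (316,248); pan corners (179,208)–(252,277) with the hub at (204,227); lid bar from (438,287) to (490,281), tub to the right; orange and red look-alikes at (351,210) and (318,183).

```bash
python3 - <<'E'
from h import *
c=cam('top'); s=cam('scene')
def blobs(c,x0,y0,x1,y1,th):
    g=cv2.cvtColor(c['pixels'],cv2.COLOR_BGR2GRAY)[y0:y1,x0:x1]
    n,l,st,ce=cv2.connectedComponentsWithStats((g>th).astype(np.uint8))
    return [(ce[i]+[x0,y0],st[i,4]) for i in range(1,n) if 30<st[i,4]<400]
for uv,a in blobs(c,284,209,327,262,110): print('slug',uv.round(1),a,plane(c,uv,.036).round(4))
for uv in [(179.5,207.5),(243,200.5),(252,277),(187,285)]: print('pan',plane(c,uv,.077).round(4))
print('hub',plane(c,(203.5,226),.11).round(4))
for u,v in [((438,287),(136.5,187)),((490.5,281.5),(187,169))]:
    print('bar',plane(c,u,.135).round(4),plane(s,v,.135).round(4),tri(c,u,s,v))
for n,uv in dict(red=(318,183),orange=(351,210)).items(): print(n,plane(c,uv,.03).round(3))
a=cv2.resize(c['pixels'][150:300,170:330],None,fx=2.5,fy=2.5,interpolation=2)
a2=cv2.resize(c['pixels'][200:300,400:510],None,fx=3.6,fy=3.6,interpolation=2)
b=cv2.resize(s['pixels'][140:210,400:470],None,fx=5,fy=5,interpolation=2)
b2=cv2.resize(s['pixels'][155:225,115:235],None,fx=3.3,fy=3.3,interpolation=2)
C=np.zeros((380+355,800,3),np.uint8)
for im,(y,x) in [(a,(0,0)),(a2,(0,402)),(b,(380,0)),(b2,(380,402))]: 
    im=im[:,:800-x];C[y:y+im.shape[0],x:x+im.shape[1]]=im
cv2.imwrite('pics/c1.png',cv2.resize(C,None,fx=.8,fy=.8))
E
```

```text
slug [312.8 218.8] 115 [0.5894 0.0425 0.036 ]
slug [291.8 220.2] 115 [0.585  0.0992 0.036 ]
slug [315.5 247.4] 117 [0.5126 0.034  0.036 ]
slug [293.5 249.5] 119 [0.5062 0.0933 0.036 ]
pan [0.6112 0.3905 0.077 ]
pan [0.632  0.2257 0.077 ]
pan [0.4343 0.196  0.077 ]
pan [0.412  0.3616 0.077 ]
hub [0.562  0.3173 0.11  ]
bar [ 0.4183 -0.2692  0.135 ] [ 0.4477 -0.3921  0.135 ] (array([ 0.40465716, -0.34617071,  0.06609924]), np.float64(0.11363401134406827))
bar [ 0.4328 -0.4003  0.135 ] [ 0.4338 -0.2671  0.135 ] (array([ 0.45901333, -0.31565581,  0.20388925]), np.float64(0.11525232952071628))
red [0.689 0.03  0.03 ]
orange [ 0.615 -0.061  0.03 ]
```

View pics/c1.png

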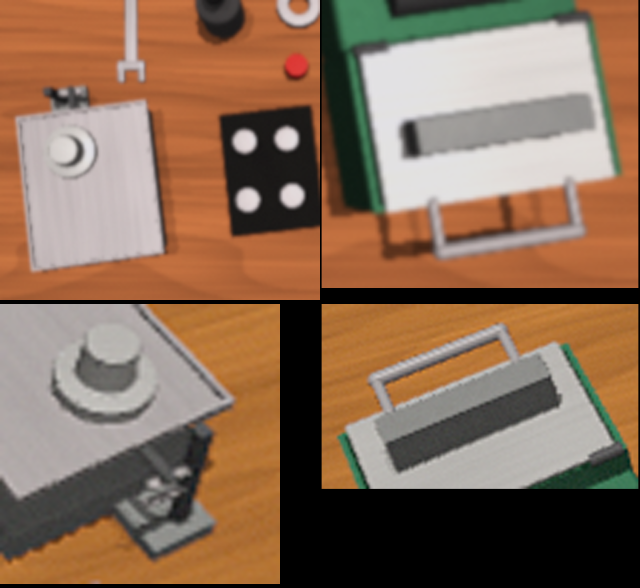

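```bash
cat >> h.py <<'E'
def plan(P,yaw=None,n=None,jaw=1,tilt=None):
    """rows from the present pose to tool-down TCP P, tool y at world yaw"""
    o=bot.get_obs(); q=np.array(o['tool_rot']); A=R.from_quat(np.r_[q[1:],q[0]]); p=np.array(o['eef_pos'])
    y=A.as_matrix()[:,1]
    if yaw is None: yaw=np.arctan2(y[1],y[0])
    ty=np.array([np.cos(yaw),np.sin(yaw),0]); tz=np.array([0,0,-1.]); B=R.from_matrix(np.c_[np.cross(ty,tz),ty,tz])
    rv=(A.inv()*B).as_rotvec(); D=np.array(P)-p
    n=n or int(np.ceil(max(np.linalg.norm(D)*1e3/58,np.linalg.norm(rv)/.18)))
    print('t',round(float(o['t']),2),'pos',p.round(4),'q',np.round(o['q'],2),'F',np.round(o['contact_force'],2),'w',round(float(o['gripper_width']),3),'tooly yaw',round(float(np.arctan2(y[1],y[0])),3),'n',n)
    for i in range(n): # rows, position shift expressed in tool axes as they then stand
        Ai=A*R.from_rotvec(rv*i/n); print([jaw]+[float(x) for x in (Ai.inv().apply(D/n)*1e3).round(1)]+[float(x) for x in (rv/n).round(4)])
E
python3 - <<'E'
from h import *
c=cam('top');s=cam('scene')
for u,v in [((441,286.8),(183.2,164.1)),((490,280.2),(134.7,183.8))]: print('bar',plane(c,u,.135).round(4),plane(s,v,.135).round(4),tri(c,u,s,v))
plan((.506,.09,.16),.09)
E
```

```text
bar [ 0.4189 -0.2767  0.135 ] [ 0.4145 -0.2728  0.135 ] (array([ 0.41965454, -0.27378546,  0.14094557]), np.float64(0.00246692071823719))
bar [ 0.436  -0.3991  0.135 ] [ 0.4361 -0.3948  0.135 ] (array([ 0.43657239, -0.3964    ,  0.13673474]), np.float64(0.003914874378627288))
t 0.35 pos [ 0.2032 -0.6436  0.2531] q [ 1.16  0.48  0.02  1.56 -0.01  1.11 -0.08] F [-1.04  0.53 -0.16] w 0.999 tooly yaw -1.265 n 14
[1, 36.4, -43.5, 6.7, -0.0, -0.0, -0.0968]
[1, 40.4, -39.7, 6.7, -0.0, -0.0, -0.0968]
[1, 44.1, -35.6, 6.7, -0.0, -0.0, -0.0968]
[1, 47.3, -31.2, 6.7, -0.0, -0.0, -0.0968]
[1, 50.1, -26.5, 6.7, -0.0, -0.0, -0.0968]
[1, 52.4, -21.5, 6.7, -0.0, -0.0, -0.0968]
[1, 54.3, -16.4, 6.7, -0.0, -0.0, -0.0968]
[1, 55.6, -11.0, 6.7, -0.0, -0.0, -0.0968]
[1, 56.4, -5.6, 6.7, -0.0, -0.0, -0.0968]
[1, 56.7, -0.1, 6.7, -0.0, -0.0, -0.0968]
[1, 56.4, 5.3, 6.7, -0.0, -0.0, -0.0968]
[1, 55.7, 10.8, 6.7, -0.0, -0.0, -0.0968]
[1, 54.4, 16.1, 6.6, -0.0, -0.0, -0.0968]
[1, 52.5, 21.3, 6.6, -0.0, -0.0, -0.0968]
```

Call:
{"name": "drive_tool", "arguments": {"series": [0.3,38,-42,0,0,0,-0.097,0.3,42,-37,0,0,0,-0.097,0.3,46,-33,0,0,0,-0.097,0.3,49,-28,0,0,0,-0.097,0.3,50,-26,0,0,0,-0.097,0.3,52,-21,0,0,0,-0.097,0.3,54,-16,0,0,0,-0.097,0.3,55,-11,0,0,0,-0.097,0.3,56,-6,0,0,0,-0.097,0.3,56,-1,0,0,0,-0.097,0.3,56,3,20,0,0,-0.097,0.3,55,8,20,0,0,-0.097], "force": 40}}

```text
t: 1.85
eef_pos: [0.4668, -0.0215, 0.2134]
tool_rot: [0.001, 0.741, 0.671, 0.001]
contact_force: [1.2, -0.9, -0.5]
gripper_width: 0.653
```

```bash
python3 - <<'E'
from h import *
plan((.506,.085,.15),.09)
E
```

```text
t 1.85 pos [ 0.4668 -0.0215  0.2134] q [ 0.41  0.23 -0.57  2.05  0.16  0.9  -0.34] F [ 1.18 -0.92 -0.47] w 0.653 tooly yaw -0.098 n 3
[1, 36.6, 9.5, 21.1, 0.0007, 0.0002, -0.0628]
[1, 35.9, 11.8, 21.1, 0.0007, 0.0002, -0.0628]
[1, 35.1, 14.0, 21.1, 0.0007, 0.0002, -0.0628]
```

Call:
{"name": "drive_tool", "arguments": {"series": [0.1,37,10,21,0,0,-0.063,0.1,36,12,21,0,0,-0.063,0.1,35,14,21,0,0,-0.063,0.1,0,0,0,0,0,0,0.1,0,0,0,0,0,0]}}

```text
t: 2.48
eef_pos: [0.5061, 0.083, 0.1504]
tool_rot: [0.0, 0.676, 0.737, -0.0]
contact_force: [0.1, -0.3, 0.2]
gripper_width: 0.55
```

```bash
python3 - <<'E'
from h import *
c=cam('wrist'); cv2.imwrite('pics/w1.png',c['pixels'])
g=c['pixels'].min(2)
n,l,st,ce=cv2.connectedComponentsWithStats((g>110).astype(np.uint8))
for i in range(1,n):
    if 300<st[i,4]<30000: print(ce[i].round(1),st[i],plane(c,ce[i],.036).round(4))
print('pred',proj(c,[[.506,.0933,.036],[.5126,.034,.036],[.585,.099,.036],[.589,.0425,.036]]).round())
plan((.506,.0933,.034),.09)
E
```

```text
[365.6   8.8] [ 207    0  433   28 6244] [0.5262 0.2271 0.036 ]
[316.7 191. ] [ 298  173   38   37 1073] [0.5041 0.0956 0.036 ]
[413.3 192.2] [ 394  174   40   37 1150] [0.5827 0.1014 0.036 ]
[407.7 254.3] [389 239  36  33 858] [0.588  0.0456 0.036 ]
[318.3 257.1] [301 241  36  33 930] [0.5107 0.036  0.036 ]
[595.5 274.6] [ 562  246   68   58 2332] [0.7571 0.0407 0.036 ]
pred [[319. 194.]
 [320. 259.]
 [416. 195.]
 [408. 258.]]
t 2.52 pos [0.5062 0.0825 0.1506] q [ 0.21  0.41 -0.6   2.    0.31  0.82 -0.48] F [ 0.04 -0.82 -0.55] w 0.547 tooly yaw 0.086 n 3
[1, 3.6, 0.2, 38.9, 0.0001, 0.0003, -0.0013]
[1, 3.6, 0.2, 38.9, 0.0001, 0.0003, -0.0013]
[1, 3.6, 0.3, 38.9, 0.0001, 0.0003, -0.0013]
```

View pics/w1.png

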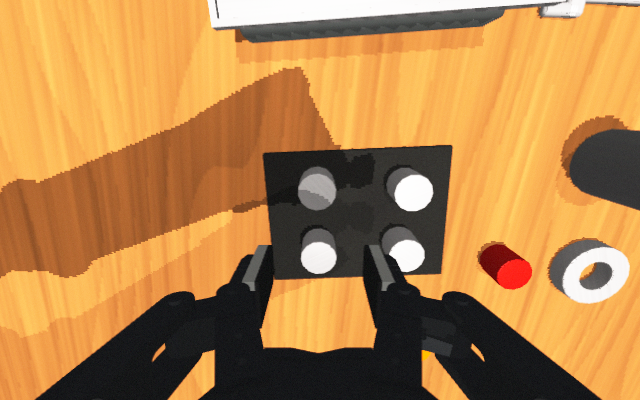

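Wrist view: the four slugs at (317,191), (413,192), (408,254), (318,257), agreeing with the top view within about 2 mm. I pick the one at (0.505, 0.0945).

Call:
{"name": "drive_tool", "arguments": {"series": [0.1,6,0,40,0,0,0,0.1,6,0,40,0,0,0,0.1,0,0,36,0,0,0,0.1,0,0,0,0,0,0,-1,0,0,0,0,0,0,-1,0,0,0,0,0,0,-1,0,0,0,0,0,0,-1,0,0,0,0,0,0]}}

```text
t: 3.52
eef_pos: [0.5062, 0.0955, 0.0358]
tool_rot: [0.001, 0.676, 0.737, 0.001]
contact_force: [-0.9, -1.3, 8.3]
gripper_width: 0.36
```

Call:
{"name": "drive_tool", "arguments": {"series": [-1,0,0,-50,0,0,0,-1,0,0,-50,0,0,0,-1,0,0,0,0,0,0,-1,0,0,0,0,0,0]}}

```text
t: 4.03
eef_pos: [0.5048, 0.0952, 0.1342]
tool_rot: [0.0, 0.675, 0.737, -0.0]
contact_force: [-1.1, 0.8, -2.3]
gripper_width: 0.356
```

```bash
python3 - <<'E'
from h import *
c=np.array([.522,.2935]);a=.145;ex=np.array([np.cos(a),np.sin(a)]);ey=np.array([-ex[1],ex[0]])
for y in(-.035,.035): print((c-.045*ex+y*ey).round(4))
p=c-.045*ex-.035*ey
plan((*p,.16),.145)
E
```

```text
[0.4825 0.2524]
[0.4724 0.3216]
t 4.03 pos [0.5048 0.0952 0.1342] q [ 0.18  0.43 -0.6   2.01  0.34  0.79 -0.53] F [-1.1   0.76 -2.34] w 0.356 tooly yaw 0.088 n 3
[1, 52.8, -2.8, -8.6, -0.0, 0.0002, -0.0191]
[1, 52.9, -1.8, -8.6, -0.0, 0.0002, -0.0191]
[1, 52.9, -0.8, -8.6, -0.0, 0.0002, -0.0191]
```

Call:
{"name": "drive_tool", "arguments": {"series": [-1,53,-3,-9,0,0,-0.019,-1,53,-2,-9,0,0,-0.019,-1,53,-1,-9,0,0,-0.019,-1,0,0,20,0,0,0,-1,0,0,20,0,0,0,-1,0,0,8,0,0,0,-1,0,0,6,0,0,0,-1,0,0,0,0,0,0,-1,0,0,0,0,0,0]}}

```text
t: 5.15
eef_pos: [0.4826, 0.2531, 0.1078]
tool_rot: [0.0, 0.654, 0.756, 0.0]
contact_force: [-0.1, 0.1, -0.8]
gripper_width: 0.36
```

```bash
python3 - <<'E'
from h import *
plan((.4825,.2524,.1),.145)
E
```

```text
t 5.15 pos [0.4826 0.2531 0.1078] q [-0.12  0.52 -0.6   1.96  0.42  0.78 -0.82] F [-0.14  0.12 -0.78] w 0.36 tooly yaw 0.144 n 1
[1, -0.7, -0.2, 7.8, 0.0008, -0.0002, -0.0005]
```

Call:
{"name": "drive_tool", "arguments": {"series": [-1,0,0,4,0,0,0,-1,0,0,2,0,0,0,-1,0,0,0,0,0,0]}}

```text
t: 5.52
eef_pos: [0.4823, 0.2531, 0.1013]
tool_rot: [0.0, 0.654, 0.756, 0.0]
contact_force: [-0.3, 0.3, -0.5]
gripper_width: 0.359
```

Call:
{"name": "drive_tool", "arguments": {"series": [-0.1,0,0,0,0,0,0,0,0,0,0,0,0,0,0.1,0,0,0,0,0,0,0.1,0,0,-10,0,0,0,0.1,0,0,-20,0,0,0,0.1,-20,0,-50,0,0,0,0.1,-50,0,-10,0,0,0,0.1,-50,0,0,0,0,0,0.1,-30,0,0,0,0,0,0.1,0,0,0,0,0,0]}}

```text
t: 6.78
eef_pos: [0.5046, 0.1019, 0.1926]
tool_rot: [0.001, 0.656, 0.755, 0.0]
contact_force: [-0.2, 1.1, 0.6]
gripper_width: 0.546
```

```bash
python3 - <<'E'
from h import *
c=cam('scene');t=cam('top');w=cam('wrist')
a=cv2.resize(c['pixels'][115:215,350:470],None,fx=4,fy=4,interpolation=2)
b=cv2.resize(t['pixels'][185:295,170:260],None,fx=3.5,fy=3.5,interpolation=2)[:400]
C=np.zeros((400,800,3),np.uint8);C[:,:480]=a;C[:b.shape[0],480:480+b.shape[1]]=b[:, :320]
cv2.imwrite('pics/c2.png',C); cv2.imwrite('pics/w2.png',w['pixels']); plan((.51,.035,.15),.1)
# predicted pixel of pointer tip / tabs mid
ctr=np.array([.522,.2935]);al=.145;ex=np.array([np.cos(al),np.sin(al)]);ey=np.array([-ex[1],ex[0]])
p=ctr+.125*ex+.035*ey
print('post',proj(c,[[*p,z] for z in (0,.045,.055,.065,.1)]).round(1).tolist())
k=ctr+np.array([[.1,.085],[.1,-.085],[-.1,-.085]])@np.array([ex,ey])
print('corners',proj(c,[[*x,z] for x in k for z in (.057+.004,.069+.004)]).round(1).tolist())
E
```

```text
t 6.92 pos [0.5039 0.1061 0.1923] q [ 0.21  0.36 -0.65  1.96  0.27  0.91 -0.43] F [0.33 0.17 0.15] w 0.545 tooly yaw 0.146 n 2
[1, -35.6, -2.2, 21.1, 0.0007, -0.0004, 0.0232]
[1, -35.6, -1.4, 21.1, 0.0007, -0.0004, 0.0232]
post [[442.0, 196.9], [445.1, 186.1], [445.8, 183.7], [446.5, 181.2], [449.1, 172.2]]
corners [[455.8, 168.7], [456.7, 165.7], [401.8, 193.0], [402.4, 190.0], [360.7, 142.8], [360.9, 139.7]]
```

View pics/c2.png

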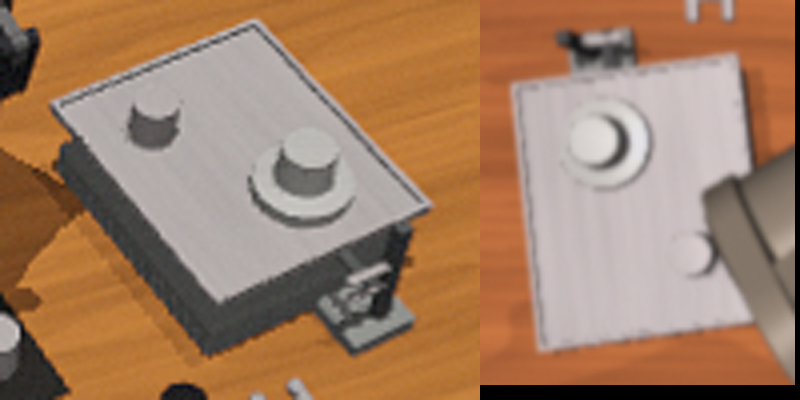

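The slug stands on the pan; the pointer is too small here to read, so I go for a slanted close view with the wrist camera.

Call:
{"name": "drive_tool", "arguments": {"series": [0.1,20,45,-20,0,0,0,0.1,20,45,-20,0,0,0,0.1,20,45,-20,0,0,0,0.1,0,0,0,0,0.15,0,0.1,0,0,0,0,0.15,0,0.1,0,0,0,0,0.15,0,0.1,0,0,0,0,0.15,0,0.1,0,0,0,0,0.15,0,0.1,0,0,0,0,0.15,0,0.1,0,0,0,0,0.15,0,0.1,-40,0,20,0,0,0,0.1,0,0,0,0,0,0]}}

```text
t: 8.43
eef_pos: [0.6278, 0.1811, 0.2038]
tool_rot: [-0.381, 0.566, 0.654, 0.326]
contact_force: [-0.7, 0.3, 1.5]
gripper_width: 0.548
```

```bash
python3 - <<'E'
from h import *
w=cam('wrist');o=bot.get_obs();print(np.round(o['q'],2),o['eef_pos'],-w['R'].T@w['t'],w['R'][2])
u=proj(w,[[.64,.345,.055]])[0];print(u)
cv2.imwrite('pics/w3.png',w['pixels'])
E
```

```text
[ 0.68  0.95 -1.02  1.65 -0.35  0.95  0.25] [0.62854636 0.18224105 0.20679815] [0.63808294 0.11602615 0.32922427] [-0.1030634   0.67364326 -0.73183515]
[348.7564835  219.17377028]
```

View pics/w3.png

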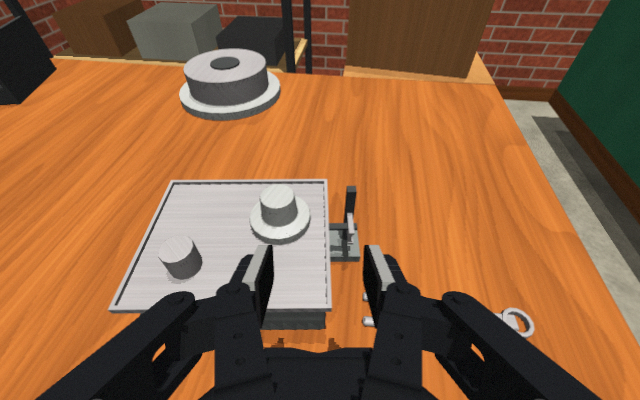

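Wrist view: pan with slug (180,255) and hub (279,212); post and tabs at about (348,215). I zoom in on that.

```bash
python3 - <<'E'
from h import *
im=cv2.imread('pics/w3.png')
cv2.imwrite('pics/c3.png',cv2.resize(im[180:268,312:372],None,fx=7,fy=7-.2,interpolation=2))
w=cam('wrist')
# PnP of the pan rim (corners, outer 200x170) -> rim-top height
uv=np.array([[329,180],[331,309],[117,309],[170,180]],float)
X=np.array([[.1,.085,0],[.1,-.085,0],[-.1,-.085,0],[-.1,.085,0]])
ok,rv,tv=cv2.solvePnP(X,uv,w['K'],w['d'],flags=cv2.SOLVEPNP_IPPE)
print('pan centre world',w['R'].T@(tv.ravel()-w['t']),'normal',w['R'].T@cv2.Rodrigues(rv)[0][:,2], 'x',w['R'].T@cv2.Rodrigues(rv)[0][:,0])
E
```

```text
pan centre world [0.52279259 0.30264915 0.06471826] normal [ 0.02639211 -0.01542085  0.99953272] x [ 0.98641753  0.16256209 -0.02353779]
```

View pics/c3.png

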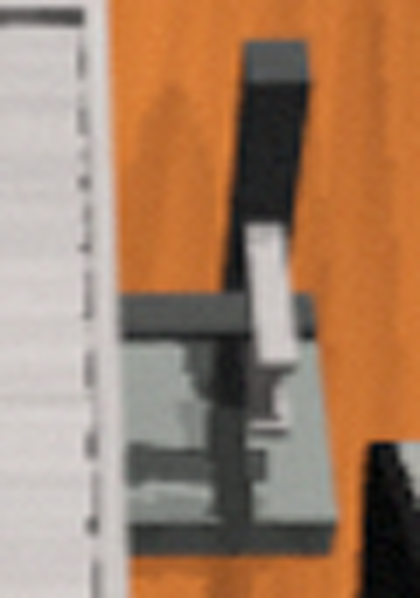

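Call:
{"name": "drive_tool", "arguments": {"series": [0.1,-24,0,20,0,0,0,0.1,-24,0,20,0,0,0,0.1,-20,3,18,0,0.1,0,0.1,0,0,0,0,0.1,0,0.1,0,0,0,0,0,0,0.1,0,0,0,0,0,0]}}

```text
t: 9.28
eef_pos: [0.6306, 0.1987, 0.1216]
tool_rot: [-0.441, 0.53, 0.615, 0.383]
contact_force: [0.1, 0.5, -0.0]
gripper_width: 0.554
```

```bash
python3 - <<'E'
from h import *
w=cam('wrist');o=bot.get_obs();print(np.round(o['q'],2),o['eef_pos'],-w['R'].T@w['t'],w['R'][2],o['contact_force'])
u=proj(w,[[.645,.34,.055]])[0];print(u)
cv2.imwrite('pics/w4.png',w['pixels'])
x,y=int(u[0]),int(u[1]);x0,y0=x-55,y-55;print(x0,y0)
cv2.imwrite('pics/c4.png',cv2.resize(w['pixels'][y0:y0+110,x0:x0+110],None,fx=5,fy=5,interpolation=2))
E
```

```text
[ 0.69  1.21 -1.04  1.63 -0.36  0.9   0.41] [0.63040842 0.19876039 0.12162451] [0.6431394  0.1104286  0.23148569] [-0.11597238  0.80316596 -0.5843585 ] [-0.07907559 -1.58584229 -0.14044854]
[353.84351563 212.5385765 ]
298 157
```

View pics/c4.png

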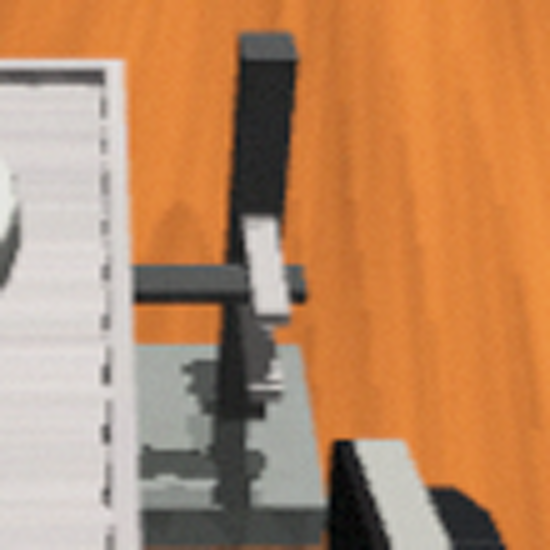

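```bash
python3 - <<'E'
from h import *
w=cam('wrist');o=bot.get_obs()
def tf(q): q=np.array(q);return R.from_quat(np.r_[q[1:],q[0]]).as_matrix()
A=tf(o['tool_rot']);p=np.array(o['eef_pos'])
Rc=w['R']@A; tc=w['R']@p+w['t']      # tool->cam
A3=tf([-.381,.566,.654,.326]);p3=np.array([.62854636,.18224105,.20679815])
v=dict(w);v['R']=Rc@A3.T; v['t']=tc-v['R']@p3
v['rvec']=cv2.Rodrigues(v['R'])[0];v['tvec']=v['t']
print('check',-v['R'].T@v['t'],v['R'][2])
f3=lambda x,y:(312+x/7-.5,180+y/6.8-.5); f4=lambda x,y:(298+x/5-.5,157+y/5-.5)
for n,a,b in [('ptr tip top back',(313,295),(303,266)),('ptr tip bottom front',(317,336),(305,300)),('uptab top front right',(297,357),(289,313)),('uptab top front left',(258,363),(262,318)),
 ('uptab top back left',(248,228),(243,218)),('lowtab front right',(288,432),(282,390)),('post top front left',(245,82),(240,60)),('post top front right',(308,82),(295,60)),('foot front right top',(335,520),(326,505))]:
    P,e=tri(v,f3(*a),w,f4(*b)); print(n,P.round(4),round(e,4))
X=np.array([.645,.34]); print(proj(w,[[.645,.34,z] for z in(.03,.055,.07,.1)]).round(1).tolist())
E
```

```text
check [0.63891412 0.11730928 0.33231615] [-0.10304115  0.67311979 -0.73231979]
ptr tip top back [0.6493 0.3424 0.0571] 0.0014
ptr tip bottom front [0.6504 0.3361 0.0539] 0.0018
uptab top front right [0.6475 0.3301 0.0551] 0.0016
uptab top front left [0.6419 0.3282 0.0548] 0.0003
uptab top back left [0.637  0.3551 0.0582] 0.0018
lowtab front right [0.6475 0.3248 0.0406] 0.0016
post top front left [0.6342 0.3564 0.0933] 0.0016
post top front right [0.6443 0.3578 0.0933] 0.0015
foot front right top [0.6588 0.3327 0.0031] 0.0012
[[352.2, 232.1], [354.0, 212.6], [355.2, 199.9], [357.9, 171.9]]
```

Pointer appears at or just below the upper tab (estimated sink 22–28 mm; the heights I triangulate read some mm low against the post top), so a second slug is due and lands at 31–36 mm. Untilting and fetching it.

Call:
{"name": "drive_tool", "arguments": {"series": [0.1,20,0,-18,0,-0.1,0,0.1,24,0,-20,0,-0.1,0,0.1,24,0,-20,0,0,0,0.1,0,0,-20,0,-0.15,0,0.1,0,0,-20,0,-0.15,0,0.1,0,0,-20,0,-0.15,0,0.1,0,-20,0,0,-0.15,0,0.1,0,-30,0,0,-0.15,0,0.1,0,-30,0,0,-0.15,0,0.1,0,-30,0,0,-0.15,0,0.1,0,0,0,0,0,0]}}

```text
t: 10.75
eef_pos: [0.5284, 0.1157, 0.2439]
tool_rot: [0.002, 0.651, 0.759, 0.001]
contact_force: [-0.1, 0.6, 1.3]
gripper_width: 0.548
```

```bash
python3 - <<'E'
from h import *
plan((.5115,.035,.12),.1)
E
```

```text
t 10.75 pos [0.5284 0.1157 0.2439] q [ 0.22  0.34 -0.67  1.85  0.25  1.03 -0.4 ] F [-0.13  0.62  1.27] w 0.548 tooly yaw 0.154 n 3
[1, -25.6, -9.8, 41.3, 0.0012, 0.0008, 0.018]
[1, -25.8, -9.3, 41.3, 0.0012, 0.0008, 0.018]
[1, -26.0, -8.8, 41.3, 0.0012, 0.0008, 0.018]
```

Call:
{"name": "drive_tool", "arguments": {"series": [0.1,-26,-10,41,0.001,0.001,0.018,0.1,-26,-9,41,0.001,0.001,0.018,0.1,-26,-9,41,0.001,0.001,0.018,0.1,0,0,0,0,0,0,0.1,0,0,0,0,0,0]}}

```text
t: 11.38
eef_pos: [0.5143, 0.0314, 0.1196]
tool_rot: [-0.002, 0.674, 0.739, 0.001]
contact_force: [-0.5, 0.4, 0.6]
gripper_width: 0.55
```

```bash
python3 - <<'E'
from h import *
plan((.5115,.035,.036),.1)
E
```

```text
t 11.38 pos [0.5143 0.0314 0.1196] q [ 0.29  0.46 -0.58  2.02  0.35  0.76 -0.41] F [-0.49  0.36  0.64] w 0.55 tooly yaw 0.091 n 2
[1, 1.8, -1.2, 41.8, -0.0003, -0.0019, -0.0044]
[1, 1.8, -1.2, 41.8, -0.0003, -0.0019, -0.0044]
```

Call:
{"name": "drive_tool", "arguments": {"series": [0.1,2,-1,42,0,-0.002,0,0.1,2,-1,41,0,-0.002,0,0.1,0,0,0,0,0,0,-1,0,0,0,0,0,0,-1,0,0,0,0,0,0,-1,0,0,0,0,0,0,-1,0,0,0,0,0,0,-1,0,0,-50,0,0,0,-1,0,0,-50,0,0,0,-1,0,0,-30,0,0,0,-1,0,0,0,0,0,0]}}

```text
t: 12.75
eef_pos: [0.5126, 0.0346, 0.1683]
tool_rot: [0.002, 0.674, 0.738, 0.0]
contact_force: [-0.2, -1.1, -2.5]
gripper_width: 0.358
```

```bash
python3 - <<'E'
from h import *
plan((.4724,.3216,.165),.145)
E
```

```text
t 12.75 pos [0.5126 0.0346 0.1683] q [ 0.32  0.39 -0.62  1.99  0.3   0.86 -0.37] F [-0.18 -1.1  -2.48] w 0.358 tooly yaw 0.09 n 5
[1, 57.9, -2.8, 0.5, 0.0006, 0.0004, -0.011]
[1, 57.9, -2.2, 0.6, 0.0006, 0.0004, -0.011]
[1, 57.9, -1.6, 0.6, 0.0006, 0.0004, -0.011]
[1, 57.9, -0.9, 0.6, 0.0006, 0.0004, -0.011]
[1, 58.0, -0.3, 0.6, 0.0006, 0.0004, -0.011]
```

Call:
{"name": "drive_tool", "arguments": {"series": [-1,58,-3,0,0,0,-0.011,-1,58,-2,0,0,0,-0.011,-1,58,-2,0,0,0,-0.011,-1,58,-1,0,0,0,-0.011,-1,58,0,0,0,0,-0.011,-1,0,0,30,0,0,0,-1,0,0,25,0,0,0,-1,0,0,12,0,0,0,-1,0,0,7,0,0,0,-1,0,0,0,0,0,0,-1,0,0,0,0,0,0]}}

```text
t: 14.12
eef_pos: [0.4705, 0.322, 0.0918]
tool_rot: [-0.0, 0.654, 0.757, -0.001]
contact_force: [-0.5, -0.6, -0.1]
gripper_width: 0.354
```

Call:
{"name": "drive_tool", "arguments": {"series": [-0.1,0,0,0,0,0,0,0,0,0,0,0,0,0,0.1,0,0,0,0,0,0,0.1,0,0,-10,0,0,0,0.1,0,0,-20,0,0,0,0.1,0,0,-50,0,0,0,0.1,-50,20,-40,0,0,0,0.1,-45,40,-40,0,0,0,0.1,-20,45,0,0,0.1,0,0.1,-20,40,0,0,0.15,0,0.1,0,30,0,0,0.15,0,0.1,0,0,0,0,0.15,0]}}

```text
t: 15.62
eef_pos: [0.6579, 0.2215, 0.2426]
tool_rot: [-0.207, 0.63, 0.727, 0.18]
contact_force: [-0.8, 1.2, -0.8]
gripper_width: 0.548
```

```bash
python3 - <<'E'
from h import *
o=bot.get_obs();q=o['tool_rot'];A=R.from_quat(np.r_[q[1:],q[0]]).as_matrix();print(o['t'],np.round(o['eef_pos'],4),np.round(o['q'],2));print(A.round(2));print((A.T@(np.array([.632,.19,.13])-o['eef_pos'])*1e3).round(1))
E
```

```text
15.625 [0.6579 0.2215 0.2426] [ 0.37  0.69 -0.86  1.54 -0.05  0.99 -0.16]
[[-0.12  0.99 -0.07]
 [ 0.84  0.14  0.52]
 [ 0.53  0.   -0.85]]
[-82.6 -30.3  81.3]
```

Call:
{"name": "drive_tool", "arguments": {"series": [0.1,-10,-6,0,0,0.15,0,0.1,-10,-6,0,0,0.15,0,0.1,-10,-6,0,0,0.15,0,0.1,0,-6,0,0,0.15,0,0.1,0,0,0,0,0.1,0,0.1,0,0,0,0,0,0]}}

```text
t: 16.38
eef_pos: [0.6354, 0.1942, 0.2201]
tool_rot: [-0.444, 0.532, 0.612, 0.382]
contact_force: [0.3, 0.9, 1.1]
gripper_width: 0.546
```

```bash
python3 - <<'E'
from h import *
o=bot.get_obs();q=o['tool_rot'];A=R.from_quat(np.r_[q[1:],q[0]]).as_matrix();print(o['t'],np.round(o['eef_pos'],4),np.round(o['q'],2));print(A.round(2));print((A.T@(np.array([.632,.19,.125])-o['eef_pos'])*1e3).round(1))
w=cam('wrist');cv2.imwrite('pics/w5.png',w['pixels']);print(proj(w,[[.645,.34,.055]]),(-w['R'].T@w['t']).round(3))
E
```

```text
16.375 [0.6354 0.1942 0.2201] [ 0.74  1.11 -1.14  1.62 -0.36  0.96  0.27]
[[-0.04  0.99 -0.14]
 [ 0.31  0.14  0.94]
 [ 0.95 -0.01 -0.32]]
[-91.4  -3.5  26.5]
[[344.45143106 276.48153961]] [0.649 0.106 0.33 ]
```

Call:
{"name": "drive_tool", "arguments": {"series": [0.1,-32,-2,9,0,0,0,0.1,-32,-2,9,0,0,0,0.1,-27,0,9,0,0,0,0.1,0,0,0,0,0,0,0.1,0,0,0,0,0,0]}}

```text
t: 17.05
eef_pos: [0.6316, 0.1934, 0.1293]
tool_rot: [-0.442, 0.53, 0.614, 0.382]
contact_force: [-0.4, 0.0, -0.3]
gripper_width: 0.55
```

```bash
python3 - <<'E'
from h import *
w=cam('wrist');o=bot.get_obs();print(np.round(o['q'],2),o['eef_pos'],-w['R'].T@w['t'],w['R'][2],o['contact_force'])
u=proj(w,[[.645,.34,.055]])[0];x0,y0=int(u[0])-55,int(u[1])-55;print(u,x0,y0)
cv2.imwrite('pics/w6.png',w['pixels'])
a=cv2.resize(w['pixels'][y0:y0+110,x0:x0+110],None,fx=5,fy=5,interpolation=2)
t=cam('top');b=cv2.resize(t['pixels'][190:295,170:255],None,fx=2.9,fy=2.9)
C=np.zeros((550,800,3),np.uint8);C[:,:550]=a;C[:b.shape[0],552:552+b.shape[1]]=b[:,:248];cv2.imwrite('pics/c6.png',C)
E
```

```text
[ 0.72  1.23 -1.08  1.62 -0.31  0.91  0.36] [0.63162262 0.19330148 0.12931894] [0.64461589 0.10522585 0.23924197] [-0.11882674  0.80260526 -0.58455538] [-0.40272442  0.51552544  0.79702731]
[352.9337398  215.24724284] 297 160
```

View pics/c6.png

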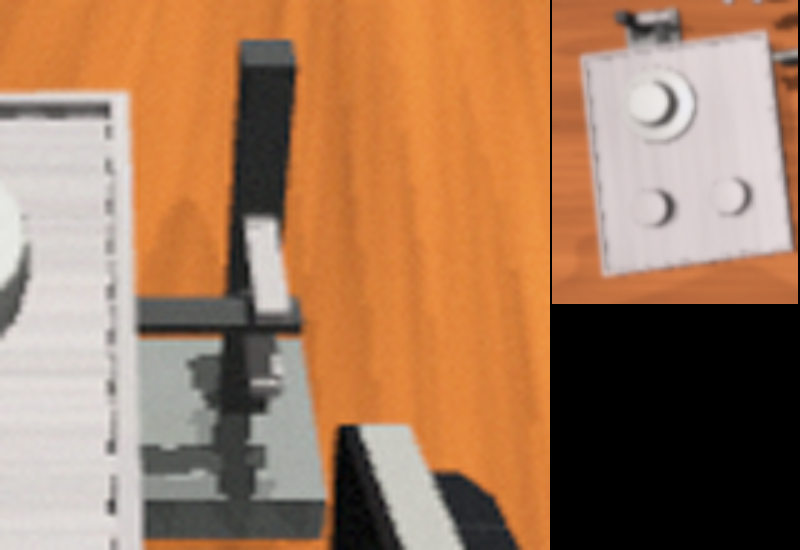

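Both slugs stand on the pan beside each other and the pointer is now clearly below the upper tab and above the lower one (my reckoning 29–34 mm). On to the lid: up, untilt, travel.

Call:
{"name": "drive_tool", "arguments": {"series": [0.1,36,0,-15,0,0,0,0.1,36,0,-15,0,0,0,0.1,36,0,-15,0,0,0,0.1,0,-10,-20,0,-0.15,0,0.1,0,-20,-20,0,-0.15,0,0.1,0,-20,-20,0,-0.15,0,0.1,0,-20,0,0,-0.15,0,0.1,0,-20,0,0,-0.16,0,0.1,0,-20,0,0,-0.16,0,0.1,0,-20,0,0,-0.16,0,0.1,0,0,0,0,-0.16,0,0.1,0,0,0,0,0,0]}}

```text
t: 18.65
eef_pos: [0.5104, 0.1176, 0.2727]
tool_rot: [-0.004, 0.65, 0.76, 0.003]
contact_force: [-0.5, -0.3, -1.4]
gripper_width: 0.551
```

```bash
python3 - <<'E'
from h import *
plan((.45,-.2,.27),.13)
E
```

```text
t 18.65 pos [0.5104 0.1176 0.2727] q [ 0.37  0.32 -0.86  1.85  0.26  1.09 -0.43] F [-0.52 -0.33 -1.44] w 0.551 tooly yaw 0.155 n 6
[1, -50.8, -18.1, -0.0, 0.0, -0.0016, 0.0041]
[1, -50.8, -17.9, 0.0, 0.0, -0.0016, 0.0041]
[1, -50.9, -17.7, 0.1, 0.0, -0.0016, 0.0041]
[1, -51.0, -17.5, 0.2, 0.0, -0.0016, 0.0041]
[1, -51.0, -17.3, 0.3, 0.0, -0.0016, 0.0041]
[1, -51.1, -17.1, 0.4, 0.0, -0.0016, 0.0041]
```

Call:
{"name": "drive_tool", "arguments": {"series": [0.1,-51,-18,0,0,-0.002,0.004,0.1,-51,-18,0,0,-0.002,0.004,0.1,-51,-18,0,0,-0.002,0.004,0.1,-51,-18,0,0,-0.002,0.004,0.1,-51,-17,0,0,-0.002,0.004,0.1,-51,-17,0,0,0,0.004,0.1,-55,-13,0,0,0,0,0.1,-55,-13,0,0,0,0,0,0,0,0,0,0,0,0,0,0,0,0,0,0]}}

```text
t: 19.9
eef_pos: [0.4351, -0.3173, 0.2696]
tool_rot: [-0.001, 0.663, 0.748, -0.0]
contact_force: [0.4, 0.9, -0.4]
gripper_width: 0.499
```

```bash
python3 - <<'E'
from h import *
w=cam('wrist');cv2.imwrite('pics/w7.png',w['pixels'])
print(proj(w,[[.4197,-.2738,.14],[.4366,-.3964,.137],[.428,-.336,.135]]).round(1).tolist())
plan((.428,-.336,.2),.13)
E
```

```text
[[305.9, 148.9], [309.6, 277.9], [307.7, 217.7]]
t 19.95 pos [ 0.4355 -0.3164  0.2698] q [ 1.04  0.3  -0.64  1.83  0.2   1.08  0.45] F [-0.12  0.16 -0.5 ] w 0.502 tooly yaw 0.122 n 2
[1, -9.3, -4.8, 34.9, -0.0011, -0.0005, -0.004]
[1, -9.3, -4.9, 34.9, -0.0011, -0.0005, -0.004]
```

View pics/w7.png

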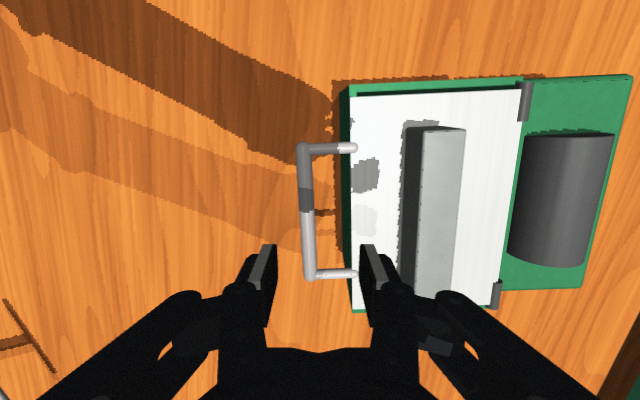

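Wrist view: bar from (302,148) to (310,276), as predicted within 3 px; hinge clips at (525,100) and (497,293).

```bash
python3 - <<'E'
from h import *
w=cam('wrist')
a,b=[plane(w,u,.14) for u in((302,148),(310.5,276))];print(a,b,(a+b)/2,'yaw',np.arctan2(-(a-b)[0],(a-b)[1]))
h1,h2=[plane(w,u,.14) for u in((524,100),(497,293))];print(h1,h2,'yaw',np.arctan2(-(h1-h2)[0],(h1-h2)[1]))
yaw=np.arctan2(-(a-b)[0],(a-b)[1]);m=(a+b)/2;print('hinge',m[:2]+.18*np.array([np.cos(yaw),np.sin(yaw)]),(h1+h2)/2)
plan((*m[:2],.135),yaw)
E
```

```text
[ 0.41676845 -0.27272357  0.14      ] [ 0.43768539 -0.39179914  0.14      ] [ 0.42722692 -0.33226135  0.14      ] yaw 0.17388700958898617
[ 0.58699871 -0.21390787  0.14      ] [ 0.61858733 -0.3879181   0.14      ] yaw 0.17957752206205363
hinge [ 0.60451246 -0.30111919] [ 0.60279302 -0.30091298  0.14      ]
t 20.0 pos [ 0.4358 -0.316   0.2699] q [ 1.04  0.3  -0.64  1.83  0.2   1.08  0.45] F [-0.05  0.72  0.29] w 0.5 tooly yaw 0.123 n 3
[1, -5.1, -3.4, 45.0, -0.0008, -0.0002, -0.0169]
[1, -5.0, -3.5, 45.0, -0.0008, -0.0002, -0.0169]
[1, -4.9, -3.6, 45.0, -0.0008, -0.0002, -0.0169]
```

Bar (0.427, −0.332), yaw 0.174, and the hinge from the clips agrees within 2 mm. Descending over the bar with narrowed jaws.

Call:
{"name": "drive_tool", "arguments": {"series": [-0.4,-7,-5,20,0,0,-0.026,-0.4,-7,-5,20,0,0,-0.025,-0.4,0,0,20,0,0,0,-0.4,0,0,0,0,0,0,-0.4,0,0,0,0,0,0]}}

```text
t: 20.62
eef_pos: [0.4283, -0.3317, 0.2109]
tool_rot: [-0.0, 0.643, 0.766, -0.001]
contact_force: [0.5, 0.6, 0.5]
gripper_width: 0.301
```

```bash
python3 - <<'E'
from h import *
plan((.4272,-.3323,.147),.175)
E
```

```text
t 20.62 pos [ 0.4283 -0.3317  0.2109] q [ 1.05  0.37 -0.62  1.89  0.26  0.97  0.48] F [0.48 0.64 0.47] w 0.301 tooly yaw 0.174 n 2
[1, -0.2, -0.5, 32.0, -0.0011, 0.0006, -0.0003]
[1, -0.2, -0.5, 32.0, -0.0011, 0.0006, -0.0003]
```

Call:
{"name": "drive_tool", "arguments": {"series": [-0.4,0,-1,22,0,0,0,-0.4,0,0,22,0,0,0,-0.4,0,0,20,0,0,0,-0.4,0,0,0,0,0,0]}}

```text
t: 21.12
eef_pos: [0.4262, -0.3321, 0.1458]
tool_rot: [-0.001, 0.643, 0.766, -0.001]
contact_force: [-1.1, -0.3, -0.1]
gripper_width: 0.296
```

Call:
{"name": "drive_tool", "arguments": {"series": [-1,0,0,0,0,0,0,-1,0,0,0,0,0,0,-1,0,0,0,0,0,0,-1,0,0,0,0,0,0], "force": 60}}

```text
t: 21.62
eef_pos: [0.4264, -0.3327, 0.1472]
tool_rot: [-0.0, 0.644, 0.765, -0.002]
contact_force: [-3.9, 1.6, 6.2]
gripper_width: 0.138
```

```bash
python3 - <<'E'
from h import *
plan((.4272,-.3323,.147),.175,1)
w=cam('wrist');t=cam('top');s=cam('scene')
C=np.zeros((500,800,3),np.uint8);C[:400,:440]=w['pixels'][:,100:540];b=cv2.resize(s['pixels'][120:250,90:260],None,fx=2.1,fy=2.1);C[:b.shape[0],442:442+b.shape[1]]=b[:,:358];cv2.imwrite('pics/c8.png',C)
E
```

```text
t 21.62 pos [ 0.4264 -0.3327  0.1472] q [ 1.01  0.45 -0.59  1.94  0.33  0.85  0.42] F [-3.91  1.63  6.24] w 0.138 tooly yaw 0.173 n 1
[1, 0.2, 0.9, 0.2, -0.0032, 0.0017, -0.0024]
```

View pics/c8.png

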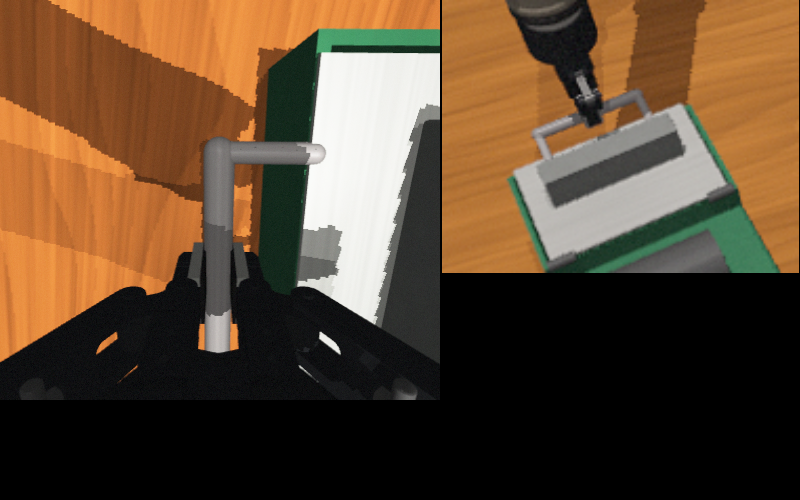

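Bar is gripped at its middle (opening 0.138 ≈ the bar); lid still shut. Swinging up along the arc, first half then check.

Call:
{"name": "drive_tool", "arguments": {"series": [-1,0,1,-18,0,0,0,-1,0,3,-18,0,0,0,-1,0,4,-17,0,0,0,-1,0,6,-17,0,0,0,-1,0,8,-16,0,0,0,-1,0,9,-15,0,0,0,-1,0,0,0,0,0,0,-1,0,0,0,0,0,0]}}

```text
t: 22.78
eef_pos: [0.4544, -0.3281, 0.2477]
tool_rot: [-0.003, 0.644, 0.765, -0.004]
contact_force: [-11.2, -1.7, 2.0]
gripper_width: 0.135
```

```bash
cat >> h.py <<'E'
def lid():
    """lid angle implied by the TCP (bar taken at its grasped place, shut TCP as reference)"""
    o=bot.get_obs(); ex=np.array([np.cos(.174),np.sin(.174)]); d=np.array(o['eef_pos'])-[.4264,-.3327,.1472]
    x=.18-d[:2]@ex; print('lid est',np.arctan2(d[2],x),'radius',np.hypot(d[2],x),'F',np.round(o['contact_force'],1),'q',np.round(o['q'],2),'w',o['gripper_width'],'rot',np.round(o['tool_rot'],3),'t',o['t'])
    th=1.37; print('left to 1.37 (mm) y,z:',(.18-.18*np.cos(th)-d[:2]@ex)*1e3,-(.18*np.sin(th)-d[2])*1e3)
E
python3 -c "
from h import *
lid()"
```

```text
lid est 0.585386512285149 radius 0.18191568212237294 F [-11.2  -1.7   2. ] q [ 1.01  0.37 -0.63  1.8   0.25  1.06  0.46] w 0.13490669566209892 rot [-0.003  0.644  0.765 -0.004] t 22.775
left to 1.37 (mm) y,z: 115.72551509074626 -75.87111074977035
```

Call:
{"name": "drive_tool", "arguments": {"series": [-1,0,12,-14,0,0,0,-1,0,13,-13,0,0,0,-1,0,14,-12,0,0,0,-1,0,15,-11,0,0,0,-1,0,16,-9,0,0,0,-1,0,17,-7,0,0,0,-1,0,0,0,0,0,0,-1,0,0,0,0,0,0]}}

```text
t: 23.78
eef_pos: [0.5448, -0.3128, 0.3197]
tool_rot: [0.003, 0.644, 0.765, -0.001]
contact_force: [-10.0, 0.1, 23.9]
gripper_width: 0.133
```

```bash
python3 -c "
from h import *
lid()"
```

```text
lid est 1.2365060452437513 radius 0.1826005674864992 F [-10.    0.1  23.9] q [ 0.89  0.42 -0.64  1.56  0.26  1.24  0.38] w 0.13273479069130098 rot [ 0.003  0.644  0.765 -0.001] t 23.775
left to 1.37 (mm) y,z: 24.01008125625788 -3.8910291700445523
```

Call:
{"name": "drive_tool", "arguments": {"series": [-1,0,8,-4,0,0,0,-1,0,8,-3,0,0,0,-1,0,6,-2,0,0,0,-1,0,0,0,0,0,0,-1,0,0,0,0,0,0,-1,0,0,0,0,0,0]}}

```text
t: 24.52
eef_pos: [0.5664, -0.3088, 0.3253]
tool_rot: [0.002, 0.644, 0.765, -0.001]
contact_force: [-2.4, -1.9, 6.9]
gripper_width: 0.133
```

```bash
python3 - <<'E'
from h import *
lid()
w=cam('wrist');s=cam('scene');t=cam('top')
hx=np.array([.6037,-.301]);e=np.array([np.cos(.175),np.sin(.175)]);f=np.array([-e[1],e[0]])
for th in(1.30,1.37,1.44):
    P=[[*(hx-.18*np.cos(th)*e+y*f),.135+.18*np.sin(th)] for y in(.06,-.06)]
    print(th,'scene',proj(s,P).round(1).tolist(),'top',proj(t,P).round(1).tolist())
C=np.zeros((600,800,3),np.uint8);b=cv2.resize(s['pixels'][70:270,90:260],None,fx=3,fy=3);C[:,:510]=b
b=cv2.resize(t['pixels'][150:300,395:510],None,fx=2.5,fy=2.5);C[:375,512:799]=b[:,:287];cv2.imwrite('pics/c9.png',C)
E
```

```text
lid est 1.360547954959141 radius 0.18211741634561185 F [-2.4 -1.9  6.9] q [ 0.85  0.44 -0.64  1.51  0.27  1.27  0.35] w 0.1328717984664375 rot [ 0.002  0.644  0.765 -0.001] t 24.525
left to 1.37 (mm) y,z: 2.1074665336078544 1.723577517493774
1.3 scene [[188.1, 149.4], [131.8, 171.8]] top [[450.3, 231.9], [505.6, 222.7]]
1.37 scene [[190.0, 152.2], [133.3, 174.9]] top [[449.6, 226.1], [505.0, 216.9]]
1.44 scene [[192.0, 155.3], [134.9, 178.3]] top [[448.8, 220.2], [504.2, 211.0]]
```

View pics/c9.png

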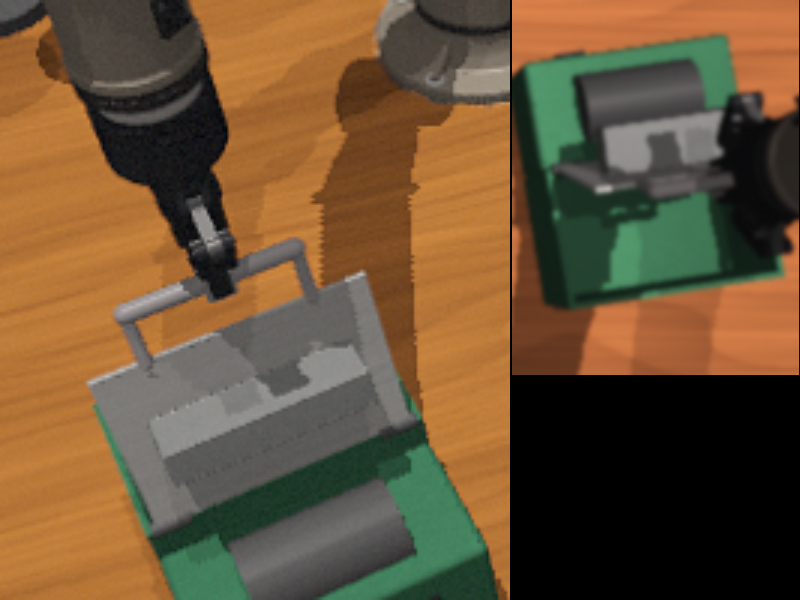

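Scene view: bar ends at (189,152) and (132,174), against predicted (190,152) and (133,175) for 1.37 rad, and the TCP-based estimate is 1.36. The lid is at its balance and gripped. I let it settle, check and hand in.

Call:
{"name": "drive_tool", "arguments": {"series": [-1,0,1,0,0,0,0,-1,0,0,0,0,0,0,-1,0,0,0,0,0,0,-1,0,0,0,0,0,0]}}

```text
t: 25.18
eef_pos: [0.5672, -0.3086, 0.3255]
tool_rot: [0.002, 0.644, 0.765, -0.001]
contact_force: [-2.6, -3.2, 7.8]
gripper_width: 0.135
```

```bash
python3 - <<'E'
from h import *
lid(); print(np.abs(bot.get_obs()['joint_vel']).max())
print(bot.hand_in())
E
```

```text
lid est 1.3650677888431504 radius 0.1821144412303901 F [-2.6 -3.2  7.8] q [ 0.85  0.44 -0.64  1.51  0.27  1.27  0.35] w 0.13529225595086597 rot [ 0.002  0.644  0.765 -0.001] t 25.175
left to 1.37 (mm) y,z: 1.3014590997530162 1.8906370211755064
0.0016758819066346664
the job is handed in; nothing more can be done
None
```

I put two slugs on the pan beside the hub, then gripped the lid's bar and swung the lid up to its balance point. I handed in with the lid held still there, at about 25 s of the 67 s allowed; no verdict was reported.

- **Scale:** a close view after the second slug showed the pointer between the two tabs. I estimate the pan sank 29–34 mm, inside the accepted 26–38 mm. I did not look at the scale again after moving to the lid, but nothing touched it.
- **Lid:** my estimate from the arm's position is 1.365 rad. The scene camera agrees: the bar's ends were within 2 pixels of where they should be at 1.37 rad. The grip was set to 60 N, and the joints were almost still (under 0.002 rad/s).
- **Disagreements:** after the first slug, two ways of measuring the pan's sink gave different answers, about 23 mm and 28 mm. My heights were also reading about 6 mm low against the post. I added the second slug because either answer still left the pan in range. The first estimates of the tub's yaw were 0.11–0.13 rad; the close view gave 0.174, and I used that.
- **Bystanders:** I never went near the oil bottle, the wrench, the bearing or the look-alikes, but I did not check their positions at the end.

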